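# Raise a pail's folded bail and hang the pail on a twin-prong hanger

### The job

Swing the small pail's folded handle up until it stands upright by itself, without tipping the pail or shoving it along the counter. Then pick the pail up by the handle and hang it on the stand so that the handle lies in the dips of both prongs; the stand's bracket is clamped at an unknown height, so feel for it and set the pail down gently, neither dropped nor pressed on, and leave it hanging level and still. Leave the other things on the counter where they are.

Things in the scene. Friction and masses are not known exactly. Their poses are not given: they have to be found in the camera images.
- pail: Open aluminium pail, 72 mm high, rim 88 mm and foot 78 mm in diameter, 0.45 kg (varies by a quarter). Origin: centre of its underside, z up. The bail (handle) hinges on two ears, on an axis along the pail's y, 62 mm above the origin; folded, it points along the pail's -x, roughly to the robot. Hard sideways pushes slide the pail on the counter.
- bail (a joint): Angle of the bail, rad: 0 = folded level, sticking out along the pail's -x (starts between 0 and 0.25); 1.571 = upright over the pail; it can be pushed past, to 2.7. Stiff pivots hold it wherever it is left (0.022 N m, about 0.5 N at the grip). When folded, its grip stands about 34 mm clear of the pail's wall and 55 mm over the counter: room for a fingertip leaning in under it.
- bail_grip (a point): Centre of the black plastic grip roll (14 mm diameter, 36 mm long, axis along the pail's y) in the middle of the bail's straight top bar, 85 mm from the hinge axis: 147 mm over the pail's underside when upright. The bar is 7 mm steel wire, straight for 42 mm to each side of this point, then bent into two side wires at y = +-52 mm.
- bail_end_a (a point): Point on the axis of the bail's top bar, 32 mm from bail_grip on the pail's +y side; rests in one prong when hung.
- bail_end_b (a point): Point on the axis of the bail's top bar, 32 mm from bail_grip on the pail's -y side; rests in the other prong when hung.
- stand: Heavy fixed hanger stand. Origin: foot of its upright post (18 mm square, 242 mm high), on the counter, z up; base plate 90 x 150 x 12 mm. A bracket clamped to the post carries two parallel prongs (8 mm steel rod) along the stand's -x, roughly to the robot, at y = -32 and +32 mm (56 mm clear between them: fingers fit there). Rigid: it must never be pressed with more than 15 N.
- dips (a point): Midway between the two dips in plan, 104 mm in front of the post axis. Here each prong dips into a V, 16 mm below its level run from the post and 22 mm below its upturned tip, 19 mm farther out. The bracket's height varies and is not reported: a bar lying in the dips has its axis at z 0.192 to 0.214 (this point shows 0.192 always). Brought in at z 0.237 to 0.250, the bar clears the tips and the pail's rim passes under the prongs.
- net_pot_a: Bystander: black net pot, 62 mm wide, 50 mm high, between the two work places. Origin under its centre.
- net_pot_b: Bystander: black net pot, 62 mm wide, 50 mm high, between the two work places. Origin under its centre.
- tape_roll: Bystander: small black roll of tape, 59 mm wide, 19 mm high, between the two work places.
- cards: Bystander: clear tray of shop cards, 62 x 96 x 33 mm, in the middle near the front edge.
- bottle_a: Bystander: small plastic bottle, 47 mm diameter, 125 mm high, at the back right.
Things that resemble listed ones, but are neither listed nor needed, are in the scene too. There is more than one size of the pail; the job needs the largest.

How it is judged:
By the outcome, as a careful person would: the job done as asked, in the order asked, and still so for the second after the job is handed in, with the robot touching nothing.
It also fails if it takes over 72 s, if anything falls off the work surface, if the arm or the gripper's body presses on something with over 40 N, if the wrist force passes 120 N, or if a joint passes its speed limit or range.

### The arm

A 6-joint arm with a two-finger parallel gripper is mounted at the origin on a cart in front of the work surface, level with it; the furniture and walls round the work are solid. World frame = base frame: x ahead of the robot, y to its left, z up, the work surface at z = 0. Lengths are in m, angles in rad, forces in N, time in s.
With the tool pointing down it reaches from about 0.3 to 0.875 m from the base axis. Payload 4.2 kg.
Tool frame: the origin (TCP) lies at the very end of the fingers, on their centre line; the grasp point (between the pads) lies 19 mm behind it; z points along the fingers, y is the line along which they close (so a half turn about z gives the same grasp; the last joint's range is limited). The gripper opens to 85 mm and grips with 20 to 120 N. Pads are 22 mm wide; open, the fingers measure 114 mm over their backs; the gripper's body (76 mm by 85 mm) begins 54 mm behind the grasp point. The pads swing forward as they close: fully open they stand 13 mm farther back than shut.
Start: joints at [1.27, 0.32, 1.565, -0, 1.257, -0.02], TCP at [0.159, 0.552, 0.231] pointing down, gripper open.
Joint ranges: [-3.11, 3.11], [-0.84, 2.01], [0.21, 2.61], [-1.34, 4.49], [0.05, 2.63], [-2.56, 2.56]. Speed limits (rad/s): [2.57, 2.57, 3.14, 3.14, 3.14, 3.14].

### API

Orientations are given as a unit quaternion [x, y, z, w].
In Python, from cell import ctrl, optics, workorder, spotter gives the robot as it stands. The module is installed in compiled form; this text tells all that it offers.
- The arm moves only by the tool arm_command, never from a script. Its arguments are lists of equal length, an entry for each row: "delta_pos": the shift along the tool's x, y, z in mm, a list of three; "turn": the turn about the tool's z in degrees; "claw": the opening, from -1 (shut) to 1 (fully open). A call has 1 to 5 rows; each row shifts and turns the commanded pose from where the row before left it, along the tool's axes as they then stand; what a row does not reach is not made up. A row lasts 1/8 s, in which the tool goes at most 62.5 mm and 10.7 degrees, less where a joint would pass 70% of its speed; a pose out of reach is approached as far as the arm can. A call with a gripper value outside its range is refused whole. The fingers move at their own pace and stop on an object; "squeeze" is the grip in N (left out, the last holds). Time passes only in rows, so rows that do not move let the fingers close. It gives the time, the measured TCP pose, the force, the opening and the grip force at its end, in the units of the state.
- ctrl.state(): the state, without advancing time (a new reading comes with each control period).
- optics.camera(name): name is "scene" or "side" or "wrist"; returns a dict with "pixels" (400x640x3 uint8, blue, green, red), "fx", "fy", "cx", "cy" (pixels), "origin" and "orientation" of the camera in the world. Camera axes: x right, y down, z forward; pixel columns grow to the right and rows downward; lengths in m; the calibration is good to about 2 mm. A picture is of the moment at which its call begins. There is no depth.
- workorder.sign_off(): hands the job in; it is judged then, once.
Trained networks look in a picture, given as the dict that the camera call returned (one of the last four; its "shot" number tells which), for a name from the list of things; names that differ only in an ending like _2 or _b are one class to them, and where a whole thing is asked for, a point or a joint stands for the part that bears it (a point fixed in the world has none). Each returns a list of dicts, best first, with "p" (0 to 1); they miss things now and then, are a little off and sometimes report something else, mostly with a low value. They report only what shows in the picture. A call takes as long as a camera call. They do not tell look-alikes from the thing itself.
- spotter.boxes_of(picture, thing): "at" ([column, row] in pixels, amid what is visible of it).
- spotter.mark_of(picture, thing): "at" ([column, row] in pixels: a listed point, or the origin of a listed thing).
The state is a dict: "clock": time; "joint_positions": joint angles; "dq": joint speeds; "effort": joint torques, N m; "eef_pos": TCP position; "tcp_rot": TCP orientation; "contact_force": force on the tool from outside, world axes, zero at the start; "wrist_torque": the same for the moment, N m; "width": opening from 0.0 (shut) to 1.0 (fully open); "grasp_force": force on a finger pad.
Only numpy, scipy, OpenCV 4.12 (cv2) and the standard library are available. Lean on these libraries where they do the work, as an engineer would, in place of code of your own. Each camera call takes 0.05 s, during which the arm holds its last target. There are 200 camera calls.

## Working session

There is one attempt and no reset: what is moved stays moved. The work goes in short steps, Python scripts to look and compute and a tool call to move; the robot and the scene stay as the last step left them, time stands still between calls to the robot, and variables do not carry over. Pictures are saved under pics/ and viewed, at most 10 in all, crops included, and the job is handed in when it is done.

Besides the shell and the picture viewer there is one more tool, called after ">>>" as name([rows], argument=value, ...), one row to a line, values as JSON. arm_command: Moves the arm, as the interface text tells. Its arguments: {"type":"object","properties":{"delta_pos":{"type":"array","items":{"type":"array","items":{"type":"number"}}},"turn":{"type":"array","items":{"type":"number"}},"claw":{"type":"array","items":{"type":"number"}},"squeeze":{"type":"number"}},"required":["delta_pos","turn","claw"]}

```bash
mkdir -p pics; cat > h.py <<'E'
import numpy as np, cv2
from scipy.spatial.transform import Rotation as R
from cell import ctrl, optics, workorder, spotter
def ray(c,px):
    d=np.array([(px[0]-c["cx"])/c["fx"],(px[1]-c["cy"])/c["fy"],1.])
    return np.array(c["origin"]),R.from_quat(c["orientation"]).apply(d)
def atz(c,px,z):
    o,d=ray(c,px); return o+d*(z-o[2])/d[2]
def proj(c,p):
    q=R.from_quat(c["orientation"]).inv().apply(np.array(p)-c["origin"])
    return [c["fx"]*q[0]/q[2]+c["cx"],c["fy"]*q[1]/q[2]+c["cy"]]
def tri(l):
    A=np.zeros((3,3));b=np.zeros(3)
    for c,px in l:
        o,d=ray(c,px);d=d/np.linalg.norm(d);M=np.eye(3)-np.outer(d,d);A+=M;b+=M@o
    return np.linalg.solve(A,b)
E
python3 - <<'E'
from h import *
np.set_printoptions(precision=3,suppress=True)
s=ctrl.state();print(s["eef_pos"],s["tcp_rot"],s["width"],s["clock"],s["contact_force"])
cs={n:optics.camera(n) for n in("scene","side")}
for n,c in cs.items():
    cv2.imwrite(f"pics/{n}0.png",c["pixels"]);print(n,c["origin"],c["orientation"],c["fx"])
    for t,z in(("pail",0),("bail_grip",.06),("bail_end_a",.06),("bail_end_b",.06),("stand",0),("dips",.192),("net_pot_a",0),("tape_roll",0),("cards",0),("bottle_a",0)):
        for m in spotter.mark_of(c,t)[:3]: print(t,np.round(m["at"]),round(m["p"],2),atz(c,m["at"],z))
E
```

```text
[0.159 0.552 0.23 ] [ 0.14   0.99  -0.001 -0.   ] 0.9979848355826367 0.0 [-0.357  0.555  0.466]
scene [0.113 0.695 1.055] [-0.212  0.891 -0.39   0.091] 402.0311700415766
pail [402. 157.] 0.85 [ 0.437 -0.711  0.   ]
pail [318. 238.] 0.6 [ 0.544 -0.131  0.   ]
pail [327. 210.] 0.57 [ 0.578 -0.271  0.   ]
bail_grip [332. 236.] 0.67 [ 0.483 -0.11   0.06 ]
bail_grip [343. 203.] 0.6 [ 0.517 -0.272  0.06 ]
bail_grip [408. 146.] 0.39 [ 0.419 -0.718  0.06 ]
bail_end_a [403. 145.] 0.62 [ 0.439 -0.71   0.06 ]
bail_end_a [338. 206.] 0.59 [ 0.524 -0.249  0.06 ]
bail_end_a [350. 196.] 0.56 [ 0.509 -0.32   0.06 ]
bail_end_b [403. 145.] 0.62 [ 0.439 -0.71   0.06 ]
bail_end_b [338. 206.] 0.59 [ 0.524 -0.249  0.06 ]
bail_end_b [350. 196.] 0.56 [ 0.509 -0.32   0.06 ]
stand [343. 205.] 0.74 [ 0.536 -0.321  0.   ]
stand [353. 199.] 0.57 [ 0.518 -0.37   0.   ]
dips [294. 293.] 0.95 [0.436 0.211 0.192]
net_pot_a [315. 276.] 0.73 [0.481 0.018 0.   ]
net_pot_a [298. 268.] 0.58 [0.543 0.013 0.   ]
net_pot_a [290. 295.] 0.18 [0.516 0.114 0.   ]
tape_roll [283. 254.] 0.53 [ 0.617 -0.013  0.   ]
cards [345. 277.
[... 457 characters left out ...]
43 [ 0.434 -0.722  0.06 ]
bail_end_a [310. 190.] 0.64 [ 0.667 -0.353  0.06 ]
bail_end_a [342. 200.] 0.58 [ 0.501 -0.317  0.06 ]
bail_end_a [334. 230.] 0.54 [ 0.473 -0.114  0.06 ]
bail_end_b [310. 190.] 0.64 [ 0.667 -0.353  0.06 ]
bail_end_b [342. 200.] 0.58 [ 0.501 -0.317  0.06 ]
bail_end_b [334. 230.] 0.54 [ 0.473 -0.114  0.06 ]
stand [286. 292.] 0.77 [0.553 0.212 0.   ]
dips [310. 263.] 0.6 [0.447 0.222 0.192]
net_pot_a [323. 263.] 0.74 [0.471 0.028 0.   ]
net_pot_a [304. 256.] 0.43 [0.556 0.014 0.   ]
tape_roll [293. 250.] 0.38 [ 0.613 -0.005  0.   ]
cards [348. 257.] 0.55 [ 0.387 -0.036  0.   ]
bottle_a [321. 262.] 0.53 [0.482 0.022 0.   ]
bottle_a [309. 192.] 0.52 [ 0.697 -0.41   0.   ]
```

```bash
python3 - <<'E'
import cv2,numpy as np
a=cv2.imread("pics/scene0.png")[125:325,240:440];b=cv2.imread("pics/side0.png")[140:310,240:420]
a=cv2.resize(a,(600,600),interpolation=3)
cv2.imwrite("pics/s1.png",a)
cv2.imwrite("pics/s2.png",cv2.resize(b,None,fx=3.4,fy=3.4,interpolation=3))
E
```

```text
(no output)
```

View pics/s1.png

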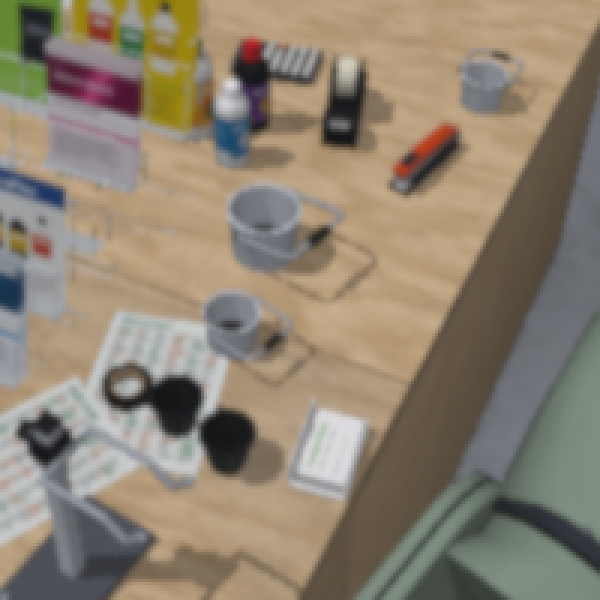

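View pics/s2.png

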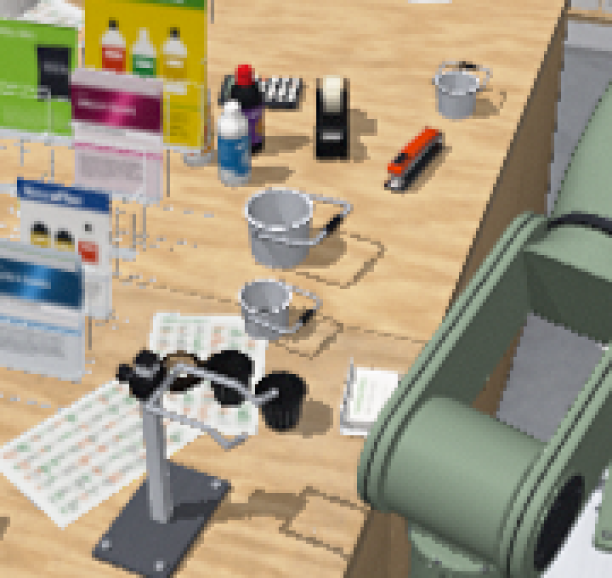

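The image shows three pails, at scene pixels (328,201), (318,236) and (401,152). The one at (328,201), beside the bottle, looks largest although it isn't nearest, so it fits the description. The middle one at (318,236) is clearly smaller. The crops confirm this. The stand is at the lower left. I'll raise and turn the tool so the fingers close along world x.

>>> arm_command([
  [0,0,-50],
  [0,0,-50],
  [0,0,-20],
  [0,0,0],
  [0,0,0],
], turn=[10.5,10.5,10.5,10.5,10.5], claw=[1,1,1,1,1], squeeze=20)

```text
clock: 1.72
eef_pos: [0.1594, 0.5525, 0.3517]
tcp_rot: [0.566, 0.824, 0.0, -0.0]
contact_force: [-0.1, 0.2, -1.0]
width: 0.999
grasp_force: 0.0
```

>>> arm_command([
  [0,0,0],
  [0,0,0],
  [-50,0,0],
  [-50,10,0],
  [-50,30,0],
], turn=[10.5,10.9,0,0,0], claw=[1,1,1,1,1])

```text
clock: 2.35
eef_pos: [0.1994, 0.4012, 0.3514]
tcp_rot: [0.705, 0.709, 0.0, -0.0]
contact_force: [1.7, -0.7, 0.0]
width: 0.998
grasp_force: 0.0
```

>>> arm_command([
  [-56,20,0],
  [-56,20,0],
  [-56,20,0],
  [-56,20,0],
  [-56,20,0],
], turn=[0,0,0,0,0], claw=[1,1,1,1,1])

```text
clock: 2.98
eef_pos: [0.3008, 0.1212, 0.3516]
tcp_rot: [0.706, 0.708, 0.001, 0.0]
contact_force: [0.5, 0.7, -0.2]
width: 0.998
grasp_force: 0.0
```

>>> arm_command([
  [-56,20,0],
  [-56,20,0],
  [-56,20,0],
  [-56,20,0],
  [-56,20,0],
], turn=[0,0,0,0,0], claw=[1,1,1,1,1])

```text
clock: 3.6
eef_pos: [0.4017, -0.1589, 0.3516]
tcp_rot: [0.706, 0.708, 0.0, 0.0]
contact_force: [0.4, 0.7, -0.0]
width: 1.001
grasp_force: 0.0
```

>>> arm_command([
  [-56,20,10],
  [-56,20,20],
  [0,20,20],
  [0,0,0],
], turn=[0,0,0,0], claw=[1,1,1,1])

```text
clock: 4.1
eef_pos: [0.4615, -0.2685, 0.2993]
tcp_rot: [0.706, 0.708, -0.0, -0.002]
contact_force: [0.4, 0.1, -0.3]
width: 0.998
grasp_force: 0.0
```

```bash
python3 - <<'E'
from h import *
np.set_printoptions(precision=3,suppress=True)
s=ctrl.state();print(s["eef_pos"],s["joint_positions"])
cs={n:optics.camera(n) for n in("scene","side","wrist")}
c=cs["wrist"];cv2.imwrite("pics/w1.png",c["pixels"]);print(c["origin"],R.from_quat(c["orientation"]).as_matrix(),c["fx"])
for n,c in cs.items():
    for t,z in(("pail",0),("bail_grip",.07),("bail_end_a",.07)):
        for m in spotter.mark_of(c,t)[:3]: print(n,t,np.round(m["at"]),round(m["p"],2),atz(c,m["at"],z))
E
```

```text
[ 0.461 -0.268  0.299] [-0.549  0.221  1.532  0.     1.394 -0.551]
[ 0.461 -0.199  0.445] [[ 1.     0.003  0.002]
 [ 0.004 -0.962 -0.272]
 [ 0.001  0.272 -0.962]] 286.2020297340204
scene pail [317. 238.] 0.82 [ 0.549 -0.131  0.   ]
scene pail [400. 160.] 0.8 [ 0.435 -0.687  0.   ]
scene pail [329. 213.] 0.55 [ 0.566 -0.26   0.   ]
scene bail_grip [345. 203.] 0.62 [ 0.507 -0.268  0.07 ]
scene bail_grip [333. 241.] 0.54 [ 0.467 -0.085  0.07 ]
scene bail_grip [408. 143.] 0.43 [ 0.424 -0.722  0.07 ]
scene bail_end_a [398. 145.] 0.51 [ 0.453 -0.688  0.07 ]
scene bail_end_a [337. 205.] 0.44 [ 0.527 -0.242  0.07 ]
scene bail_end_a [354. 196.] 0.41 [ 0.493 -0.314  0.07 ]
side pail [323. 214.] 0.95 [ 0.572 -0.269  0.   ]
side pail [374. 174.] 0.73 [ 0.432 -0.666  0.   ]
side pail [316. 232.] 0.49 [ 0.562 -0.139  0.   ]
side bail_grip [379. 160.] 0.59 [ 0.416 -0.694  0.07 ]
side bail_grip [330. 236.] 0.57 [ 0.473 -0.061  0.07 ]
side bail_grip [338. 207.] 0.55 [ 0.497 -0.252  0.07 ]
side bail_end_a [323. 213.] 0.64 [ 0.548 -0.192  0.07 ]
side bail_end_a [379. 162.] 0.59 [ 0.411 -0.673  0.07 ]
side bail_end_a [330. 227.] 0.55 [ 0.49  -0.115  0.07 ]
wrist pail [400. 167.] 0.85 [ 0.582 -0.273  0.   ]
wrist pail [387.  63.] 0.66 [ 0.553 -0.123  0.   ]
wrist bail_grip [346.  45.] 0.85 [ 0.489 -0.115  0.07 ]
wrist bail_grip [352. 164.] 0.81 [ 0.5   -0.257  0.07 ]
wrist bail_grip [346. 189.] 0.22 [ 0.493 -0.291  0.07 ]
wrist bail_end_a [348. 190.] 0.8 [ 0.495 -0.292  0.07 ]
wrist bail_end_a [360. 139.] 0.59 [ 0.51  -0.225  0.07 ]
wrist bail_end_a [351.  25.] 0.56 [ 0.494 -0.095  0.07 ]
```

View pics/w1.png

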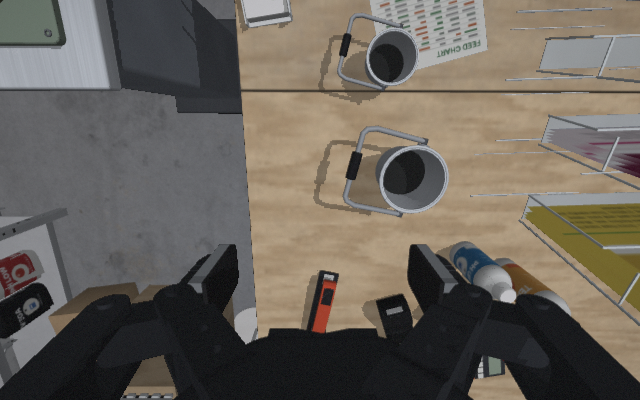

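The big pail's rim is centred at about (413,178), its ears at (426,141) and (401,213), its grip at (354,165) and its bail corners at (363,131) and (347,206). The smaller pail is at (391,56), so the largest one is the right target.

```bash
python3 - <<'E'
from h import *
np.set_printoptions(precision=4,suppress=True)
c=optics.camera("wrist"); im=c["pixels"]
g=cv2.cvtColor(im,6)
# dark grip
m=(g[145:190,335:372]<45).astype(np.uint8);n,l,st,ce=cv2.connectedComponentsWithStats(m)
for i in range(1,n):
    if st[i,4]>20:print("dark",st[i],ce[i]+[335,145])
rim=atz(c,(413,178),.072);e1=atz(c,(426,141),.062);e2=atz(c,(401,213),.062)
h=(e1+e2)/2;print(rim,e1,e2,h)
for a in(0,.08,.15,.25,.35):
    p=atz(c,(354,165),.062+.085*np.sin(a));print(a,p,np.linalg.norm((p-h)[:2]),.085*np.cos(a),np.arctan2(*(h-p)[[1,0]]))
    q1,q2=atz(c,(363,131),.062+.085*np.sin(a)),atz(c,(347,206),.062+.085*np.sin(a));print("   barang",np.degrees(np.arctan2(*(q1-q2)[:2])))
cv2.imwrite("pics/w1c.png",cv2.resize(im[110:225,325:465],None,fx=5,fy=5,interpolation=cv2.INTER_CUBIC))
E
```

```text
dark [ 11   7  16  28 267] [353.3221 165.4831]
[ 0.5818 -0.2756  0.072 ] [ 0.5977 -0.228   0.062 ] [ 0.5725 -0.328   0.062 ] [ 0.5851 -0.278   0.062 ]
0 [ 0.5039 -0.2601  0.062 ] 0.08317008209797809 0.085 -0.21733466016218794
   barang 10.047006157799032
0.08 [ 0.5031 -0.259   0.0688] 0.08415343023096884 0.08472814503572265 -0.22795097031393244
   barang 10.047006157799077
0.15 [ 0.5025 -0.2581  0.0747] 0.08501646182835333 0.0840455416245636 -0.23698621784327908
   barang 10.047006157799055
0.25 [ 0.5015 -0.2567  0.083 ] 0.08624405930644985 0.08235755584540481 -0.24940935601284966
   barang 10.047006157799068
0.35 [ 0.5006 -0.2554  0.0911] 0.08745313537875567 0.07984668059202721 -0.26118158238156597
   barang 10.047006157799034
```

View pics/w1c.png

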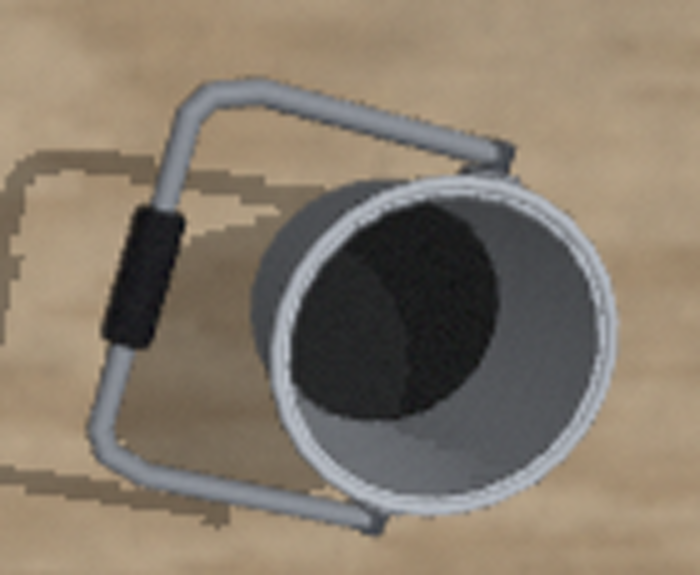

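>>> arm_command([
  [0,0,0],
  [0,0,0],
  [19,36,50],
  [0,0,50],
  [0,0,60],
], turn=[7,7,0,0,0], claw=[-0.35,-0.35,-0.35,-0.35,-0.35])

```text
clock: 5.38
eef_pos: [0.501, -0.259, 0.142]
tcp_rot: [0.787, 0.617, 0.001, 0.001]
contact_force: [0.4, -1.2, 0.3]
width: 0.321
grasp_force: 0.0
```

```bash
python3 - <<'E'
from h import *
np.set_printoptions(precision=4,suppress=True)
c=optics.camera("wrist"); im=c["pixels"];cv2.imwrite("pics/w2.png",im)
s=ctrl.state();print(s["eef_pos"],s["tcp_rot"],s["width"],s["contact_force"],R.from_quat(s["tcp_rot"]).as_matrix())
print("tcp px",proj(c,s["eef_pos"]))
for t in("bail_grip","bail_end_a","pail"):
    for m in spotter.mark_of(c,t)[:3]: print(t,m,atz(c,m["at"],.07))
E
```

```text
[ 0.4954 -0.2561  0.1334] [ 0.787  0.617 -0.003 -0.007] 0.3246955045555756 [-3.031   2.0986 -6.0375] [[ 0.2387  0.971  -0.0134]
 [ 0.9711 -0.2386  0.0073]
 [ 0.0039 -0.0147 -0.9999]]
tcp px [np.float64(312.63357328824003), np.float64(240.00198394572402)]
bail_grip {'at': [258.3, 16.8], 'p': 0.77} [ 0.4913 -0.1191  0.07  ]
bail_grip {'at': [323.1, 209.9], 'p': 0.61} [ 0.501 -0.26   0.07 ]
bail_end_a {'at': [321.3, 166.0], 'p': 0.93} [ 0.508  -0.2257  0.07  ]
bail_end_a {'at': [322.0, 248.9], 'p': 0.89} [ 0.4921 -0.2926  0.07  ]
bail_end_a {'at': [260.9, 52.5], 'p': 0.57} [ 0.4866 -0.1401  0.07  ]
pail {'at': [337.6, 30.4], 'p': 0.78} [ 0.5405 -0.1394  0.07  ]
pail {'at': [403.0, 185.9], 'p': 0.63} [ 0.5656 -0.2559  0.07  ]
```

View pics/w2.png

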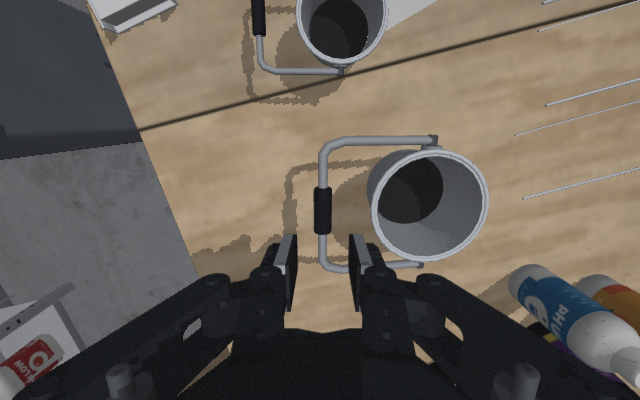

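The grip is at (323,210) with the bar vertical in the image, so the yaw is right. The end marks at (321,166) and (322,249) suggest a grip height of about 0.08. I'll recheck once the arm settles.

>>> arm_command([
  [0,0,0],
  [0,0,0],
], turn=[0,0], claw=[-0.35,-0.35])

```text
clock: 5.82
eef_pos: [0.5012, -0.2596, 0.1454]
tcp_rot: [0.787, 0.617, 0.001, 0.002]
contact_force: [-0.2, -0.3, -0.0]
width: 0.324
grasp_force: 0.0
```

```bash
python3 - <<'E'
from h import *
np.set_printoptions(precision=4,suppress=True)
c=optics.camera("wrist"); im=c["pixels"]
s=ctrl.state();print(s["eef_pos"],s["tcp_rot"],s["width"],s["contact_force"])
for z in(.07,.08,.09):print("tcp px",z,proj(c,[*s["eef_pos"][:2],z]))
for t in("bail_grip","bail_end_a"):
    for m in spotter.mark_of(c,t)[:3]: print(t,m,atz(c,m["at"],.07),atz(c,m["at"],.08))
hsv=cv2.cvtColor(im,cv2.COLOR_BGR2GRAY)[170:250,300:345]
n,l,st,ce=cv2.connectedComponentsWithStats((hsv<50).astype(np.uint8))
for i in range(1,n):
    if st[i,4]>60:print(st[i],ce[i]+[300,170])
E
```

```text
[ 0.5009 -0.2595  0.145 ] [0.7871 0.6168 0.0008 0.0018] 0.3251767231750839 [ 0.247   1.0492 -0.123 ]
tcp px 0.07 [np.float64(322.1728004484896), np.float64(207.26640524969332)]
tcp px 0.08 [np.float64(322.2303334324968), np.float64(211.19368607484324)]
tcp px 0.09 [np.float64(322.2931319829552), np.float64(215.48040172705834)]
bail_grip {'at': [258.1, 16.4], 'p': 0.85} [ 0.4913 -0.1184  0.07  ] [ 0.4925 -0.1218  0.08  ]
bail_grip {'at': [318.7, 206.8], 'p': 0.6} [ 0.4983 -0.2584  0.07  ] [ 0.4992 -0.2554  0.08  ]
bail_grip {'at': [526.3, 279.7], 'p': 0.18} [ 0.6572 -0.3662  0.07  ] [ 0.6508 -0.3582  0.08  ]
bail_end_a {'at': [319.3, 163.9], 'p': 0.97} [ 0.5071 -0.225   0.07  ] [ 0.5076 -0.2235  0.08  ]
bail_end_a {'at': [321.7, 248.0], 'p': 0.69} [ 0.492 -0.294  0.07 ] [ 0.4931 -0.2893  0.08  ]
bail_end_a {'at': [261.7, 52.1], 'p': 0.61} [ 0.4872 -0.1398  0.07  ] [ 0.4886 -0.1422  0.08  ]
[ 14  15  17  47 758] [321.9525 208.3364]
```

>>> arm_command([
  [0,0,40],
  [0,0,35],
  [0,0,10],
  [0,0,0],
], turn=[0,0,0,0], claw=[-0.35,-0.35,-0.35,-0.5])

```text
clock: 6.48
eef_pos: [0.5002, -0.259, 0.0581]
tcp_rot: [0.787, 0.617, 0.0, -0.0]
contact_force: [0.0, -0.4, 0.5]
width: 0.251
grasp_force: 0.0
```

>>> arm_command([
  [0,0,0],
  [0,0,0],
], turn=[0,0], claw=[-0.6,-0.6])

```text
clock: 6.72
eef_pos: [0.5008, -0.2593, 0.0592]
tcp_rot: [0.787, 0.617, 0.001, 0.001]
contact_force: [-0.0, 0.3, -1.3]
width: 0.198
grasp_force: 0.0
```

>>> arm_command([
  [0,0,0],
  [0,0,0],
], turn=[0,0], claw=[-0.65,-0.65])

```text
clock: 6.98
eef_pos: [0.5003, -0.259, 0.0583]
tcp_rot: [0.787, 0.617, 0.0, 0.001]
contact_force: [0.8, -0.2, -0.3]
width: 0.177
grasp_force: 0.3
```

>>> arm_command([
  [0,0,0],
  [0,0,0],
], turn=[0,0], claw=[-0.67,-0.67])

```text
clock: 7.22
eef_pos: [0.5004, -0.2591, 0.058]
tcp_rot: [0.787, 0.617, 0.0, 0.0]
contact_force: [1.6, -0.1, 0.0]
width: 0.164
grasp_force: 0.9
```

>>> arm_command([
  [0,0,0],
  [0,0,0],
], turn=[0,0], claw=[-0.68,-0.68])

```text
clock: 7.48
eef_pos: [0.5002, -0.259, 0.0579]
tcp_rot: [0.787, 0.617, 0.0, 0.0]
contact_force: [2.7, -0.8, -0.8]
width: 0.163
grasp_force: 4.4
```

>>> arm_command([
  [0,0,0],
  [0,1,-6],
  [0,1.5,-6],
  [0,2,-6],
  [0,0,0],
], turn=[0,0,0,0,0], claw=[-0.675,-0.675,-0.675,-0.675,-0.675])

```text
clock: 8.1
eef_pos: [0.504, -0.2599, 0.0764]
tcp_rot: [0.787, 0.617, -0.0, -0.0]
contact_force: [-0.8, 0.0, 0.9]
width: 0.162
grasp_force: 1.9
```

```bash
python3 - <<'E'
from h import *
np.set_printoptions(precision=4,suppress=True)
cs={n:optics.camera(n) for n in("side","wrist")}
cv2.imwrite("pics/w3.png",np.vstack([cv2.resize(cs["wrist"]["pixels"][60:300,200:520],(640,480)),]))
s=ctrl.state();print(s["eef_pos"],s["contact_force"],s["width"],s["grasp_force"])
for n,c in cs.items():
    for m in spotter.mark_of(c,"pail")[:3]: print(n,m,atz(c,m["at"],0))
E
```

```text
[ 0.5039 -0.2598  0.0759] [-1.8639 -0.1098  1.1488] 0.16490225061261504 1.9472495466470718
side {'at': [321.9, 211.5], 'p': 0.89} [ 0.5853 -0.2857  0.    ]
side {'at': [316.8, 236.9], 'p': 0.7} [ 0.5484 -0.1127  0.    ]
side {'at': [371.1, 173.5], 'p': 0.49} [ 0.4463 -0.6661  0.    ]
wrist {'at': [420.4, 205.0], 'p': 0.86} [ 0.5803 -0.2767  0.    ]
wrist {'at': [340.0, 5.3], 'p': 0.85} [ 0.5487 -0.1249  0.    ]
```

View pics/w3.png

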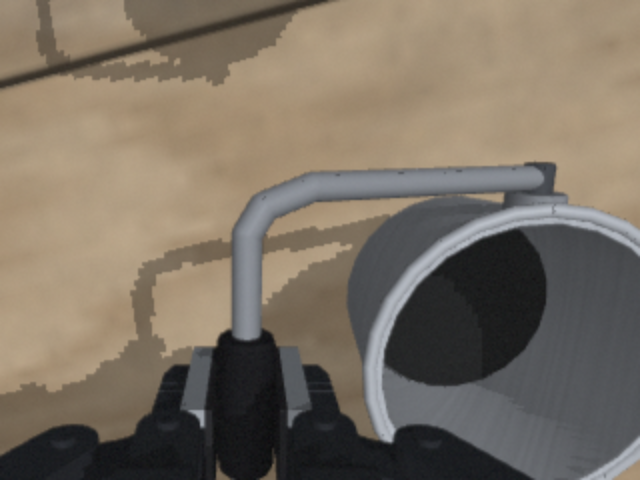

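The pail is still upright and in place at about (0.581,-0.277), and the bail is at about 0.35 rad. I'll continue along the arc.

>>> arm_command([
  [0,2.8,-6.5],
  [0,3.2,-6.3],
  [0,3.6,-6.1],
  [0,5,-6.6],
  [0,0,0],
], turn=[0,0,0,0,0], claw=[-0.67,-0.67,-0.67,-0.67,-0.67])

```text
clock: 8.93
eef_pos: [0.519, -0.2636, 0.1023]
tcp_rot: [0.787, 0.617, 0.0, 0.0]
contact_force: [-3.2, 0.3, 2.2]
width: 0.165
grasp_force: 1.8
```

```bash
python3 - <<'E'
from h import *
np.set_printoptions(precision=4,suppress=True)
c=optics.camera("wrist");s=ctrl.state();print(s["eef_pos"],s["contact_force"],s["grasp_force"])
cv2.imwrite("pics/w4.png",c["pixels"])
for m in spotter.mark_of(c,"pail")[:2]+spotter.mark_of(c,"bail_end_a")[:2]: print(m,atz(c,m["at"],0),atz(c,m["at"],.115))
E
```

```text
[ 0.5185 -0.2634  0.1018] [-3.9615  1.5596  3.3708] 1.8552960455417633
{'at': [318.4, 19.0], 'p': 0.69} [ 0.5494 -0.1256  0.    ] [ 0.5426 -0.1587  0.115 ]
{'at': [393.7, 195.6], 'p': 0.64} [ 0.5809 -0.2762  0.    ] [ 0.5593 -0.2388  0.115 ]
{'at': [323.3, 312.0], 'p': 0.76} [ 0.4912 -0.379   0.    ] [ 0.5116 -0.2935  0.115 ]
{'at': [322.9, 193.8], 'p': 0.69} [ 0.5201 -0.2596  0.    ] [ 0.527  -0.2299  0.115 ]
```

>>> arm_command([
  [0,-0.8,-1.2],
  [0,4.5,-5],
  [0,5,-4.4],
  [0,0,0],
], turn=[0,0,0,0], claw=[-0.67,-0.67,-0.67,-0.67])

```text
clock: 9.57
eef_pos: [0.5287, -0.2661, 0.1127]
tcp_rot: [0.787, 0.617, 0.001, 0.002]
contact_force: [0.4, 0.8, -0.0]
width: 0.166
grasp_force: 0.1
```

>>> arm_command([
  [0,5.3,-4],
  [0,5.7,-3.6],
  [0,5.8,-3],
  [0,6,-2.6],
  [0,0,0],
], turn=[0,0,0,0,0], claw=[-0.67,-0.67,-0.67,-0.67,-0.67])

```text
clock: 10.2
eef_pos: [0.55, -0.2712, 0.1254]
tcp_rot: [0.787, 0.617, 0.0, 0.001]
contact_force: [0.8, -0.0, 0.2]
width: 0.162
grasp_force: 0.1
```

>>> arm_command([
  [0,6.2,-2.2],
  [0,6.2,-1.6],
  [0,6.2,-1.2],
  [0,6.2,-0.7],
  [0,6.2,-0.2],
], turn=[0,0,0,0,0], claw=[-0.67,-0.67,-0.67,-0.67,-0.67])

```text
clock: 10.82
eef_pos: [0.5797, -0.2785, 0.1311]
tcp_rot: [0.787, 0.617, 0.0, 0.0]
contact_force: [0.4, 0.0, -0.1]
width: 0.166
grasp_force: 0.2
```

>>> arm_command([
  [0,0,0],
  [0,0,0],
], turn=[0,0], claw=[-0.6,-0.5])

```text
clock: 11.08
eef_pos: [0.5791, -0.2783, 0.1309]
tcp_rot: [0.787, 0.617, -0.0, -0.0]
contact_force: [0.8, 1.5, -0.8]
width: 0.248
grasp_force: 0.0
```

```bash
python3 - <<'E'
from h import *
np.set_printoptions(precision=4,suppress=True)
s=ctrl.state();print(s["eef_pos"],s["contact_force"],s["grasp_force"],s["width"])
cs={n:optics.camera(n) for n in("scene","side","wrist")}
ps=[]
for n,c in cs.items():
    for m in spotter.mark_of(c,"pail")[:3]: print(n,m,atz(c,m["at"],0))
    for m in spotter.mark_of(c,"bail_grip")[:3]: print(n,"grip",m,atz(c,m["at"],.147))
a=cs["wrist"]["pixels"][100:300,220:480]; b=cs["side"]["pixels"][180:240,290:370];
a=cv2.resize(a,(520,400));b=cv2.resize(b,(533,400),interpolation=3)[:,:280]
cv2.imwrite("pics/w5.png",np.hstack([a,b]))
E
```

```text
[ 0.5791 -0.2783  0.1309] [ 0.7587  1.5226 -0.8209] 0.0 0.24764867662251996
scene {'at': [328.4, 208.4], 'p': 0.67} [ 0.5781 -0.2788  0.    ]
scene grip {'at': [323.7, 177.6], 'p': 0.6} [ 0.5962 -0.2745  0.147 ]
scene grip {'at': [331.5, 241.0], 'p': 0.39} [ 0.4438 -0.0229  0.147 ]
side {'at': [321.5, 211.3], 'p': 0.94} [ 0.5875 -0.2865  0.    ]
side {'at': [314.8, 234.1], 'p': 0.69} [ 0.5627 -0.1271  0.    ]
side {'at': [371.8, 171.3], 'p': 0.51} [ 0.4478 -0.6878  0.    ]
side grip {'at': [330.1, 234.0], 'p': 0.59} [0.446  0.0121 0.147 ]
side grip {'at': [308.7, 191.6], 'p': 0.53} [ 0.6206 -0.2233  0.147 ]
side grip {'at': [320.8, 186.6], 'p': 0.4} [ 0.5832 -0.2747  0.147 ]
wrist {'at': [322.9, 188.7], 'p': 0.92} [ 0.5795 -0.2765  0.    ]
wrist {'at': [244.9, 32.0], 'p': 0.7} [ 0.5475 -0.1265  0.    ]
wrist {'at': [324.3, 262.0], 'p': 0.3} [ 0.5618 -0.3547  0.    ]
wrist grip {'at': [320.9, 260.1], 'p': 0.76} [ 0.5782 -0.2764  0.147 ]
wrist grip {'at': [136.3, 12.6], 'p': 0.7} [ 0.5338 -0.1551  0.147 ]
```

View pics/w5.png

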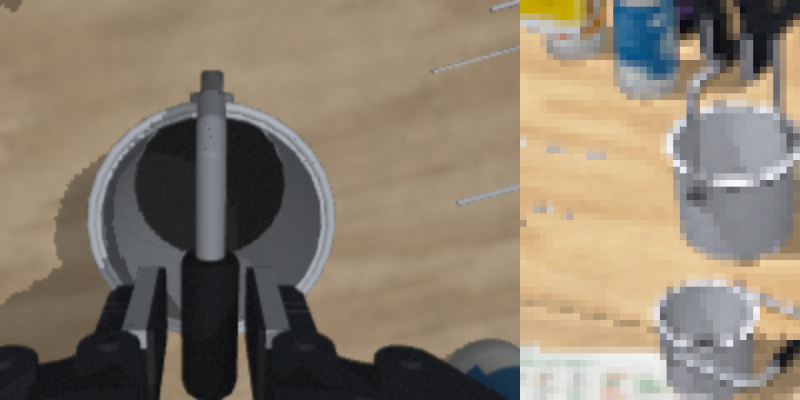

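The bail stands upright with the fingers open, at column 323 above the rim, and the pail hasn't moved. Now I'll grip firmly and lift.

>>> arm_command([
  [0,0,0],
  [0,0,0],
  [0,0,0],
  [0,0,0],
  [0,0,0],
], turn=[0,0,0,0,0], claw=[-0.6,-0.66,-0.72,-0.9,-0.9], squeeze=45)

```text
clock: 12.15
eef_pos: [0.5793, -0.2784, 0.1313]
tcp_rot: [0.787, 0.617, 0.0, 0.0]
contact_force: [0.2, 0.0, 1.7]
width: 0.143
grasp_force: 43.8
```

>>> arm_command([
  [0,0,-3],
  [0,0,-5],
  [0,0,-7],
  [0,0,-10],
  [0,0,-15],
], turn=[0,0,0,0,0], claw=[-0.9,-0.9,-0.9,-0.9,-0.9])

```text
clock: 12.78
eef_pos: [0.579, -0.2783, 0.1717]
tcp_rot: [0.787, 0.617, -0.0, -0.0]
contact_force: [0.5, -0.2, -3.4]
width: 0.143
grasp_force: 43.9
```

>>> arm_command([
  [0,0,-25],
  [0,0,-35],
  [0,0,-40],
  [0,0,-40],
  [0,0,-30],
], turn=[0,-3,-4,-4,-3], claw=[-0.9,-0.9,-0.9,-0.9,-0.9])

```text
clock: 13.4
eef_pos: [0.5793, -0.2784, 0.3445]
tcp_rot: [0.705, 0.709, 0.001, 0.002]
contact_force: [0.7, -0.0, -3.6]
width: 0.146
grasp_force: 44.0
```

>>> arm_command([
  [10,-8,-8],
  [25,-17,0],
  [37,-24,0],
  [40,-26,0],
  [40,-26,0],
], turn=[0,0,0,0,0], claw=[-0.9,-0.9,-0.9,-0.9,-0.9])

```text
clock: 14.02
eef_pos: [0.4754, -0.1247, 0.3481]
tcp_rot: [0.706, 0.708, -0.0, -0.001]
contact_force: [1.4, 0.3, -3.0]
width: 0.147
grasp_force: 43.9
```

>>> arm_command([
  [40,-26,0],
  [40,-26,0],
  [40,-24,0],
  [32,-15,0],
  [20,-8,0],
], turn=[0,0,0,0,0], claw=[-0.9,-0.9,-0.9,-0.9,-0.9])

```text
clock: 14.65
eef_pos: [0.3755, 0.0465, 0.3485]
tcp_rot: [0.706, 0.708, -0.0, -0.001]
contact_force: [0.0, -0.7, -3.9]
width: 0.141
grasp_force: 44.0
```

>>> arm_command([
  [10,0,0],
  [4,0,0],
  [0,0,0],
], turn=[0,0,0], claw=[-0.9,-0.9,-0.9])

```text
clock: 15.02
eef_pos: [0.3784, 0.0588, 0.3489]
tcp_rot: [0.706, 0.708, -0.0, -0.0]
contact_force: [-0.4, 0.1, -4.0]
width: 0.142
grasp_force: 44.0
```

```bash
python3 - <<'E'
from h import *
np.set_printoptions(precision=4,suppress=True)
s=ctrl.state();print(s["eef_pos"],s["contact_force"],s["grasp_force"],s["width"],s["clock"],s["tcp_rot"])
cs={n:optics.camera(n) for n in("side","scene","wrist")}
for n,c in cs.items():
    cv2.imwrite(f"pics/{n}6.png",c["pixels"])
    for m in spotter.mark_of(c,"stand")[:2]: print(n,m,atz(c,m["at"],0))
    for m in spotter.mark_of(c,"dips")[:2]: print(n,"dips",m,atz(c,m["at"],.192))
E
```

```text
[0.3784 0.0588 0.3489] [-0.4305  0.1203 -4.0057] 43.97145330905914 0.14238411418919478 15.025 [ 0.7062  0.708  -0.0003 -0.    ]
side {'at': [285.4, 291.6], 'p': 0.82} [0.5565 0.2093 0.    ]
side dips {'at': [311.2, 263.8], 'p': 0.85} [0.4423 0.2229 0.192 ]
scene {'at': [263.4, 315.8], 'p': 0.89} [0.5494 0.2108 0.    ]
scene dips {'at': [291.0, 293.0], 'p': 0.56} [0.4431 0.2136 0.192 ]
wrist {'at': [427.6, 64.6], 'p': 0.9} [0.5438 0.2088 0.    ]
```

View pics/wrist6.png

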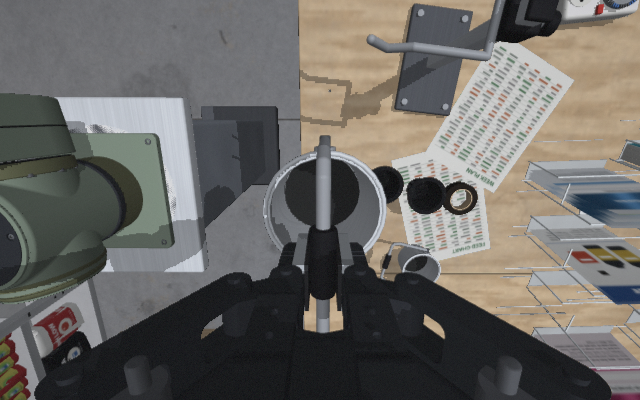

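The wrist view shows the base plate corners at about (415,4), (473,12) and (395,108), and the nearest prong's tip at (372,41). The pail hangs level at (325,205). I'll shift for a fuller view of the stand.

>>> arm_command([
  [15,-15,0],
  [30,-15,0],
  [30,0,0],
  [15,0,0],
  [0,0,0],
], turn=[0,0,0,0,0], claw=[-0.9,-0.9,-0.9,-0.9,-0.9])

```text
clock: 16.1
eef_pos: [0.3481, 0.1493, 0.349]
tcp_rot: [0.705, 0.709, -0.0, 0.0]
contact_force: [0.3, -0.1, -4.0]
width: 0.147
grasp_force: 44.0
```

```bash
python3 - <<'E'
from h import *
np.set_printoptions(precision=4,suppress=True)
w=None
s=ctrl.state();print(s["eef_pos"],s["contact_force"])
c=optics.camera("wrist");cv2.imwrite("pics/w7.png",c["pixels"][0:400,180:640])
import json;json.dump({k:(np.array(v).tolist() if k!="pixels" else 0) for k,v in c.items()},open("c7.json","w"))
for m in spotter.mark_of(c,"stand")[:2]: print(m,atz(c,m["at"],0))
for m in spotter.mark_of(c,"dips")[:2]: print("dips",m,atz(c,m["at"],.192))
E
```

```text
[0.3481 0.1493 0.349 ] [ 0.284  -0.0956 -4.0224]
{'at': [441.7, 123.4], 'p': 0.77} [0.5461 0.2105 0.    ]
dips {'at': [322.3, 195.8], 'p': 0.69} [0.3477 0.1369 0.192 ]
```

View pics/w7.png

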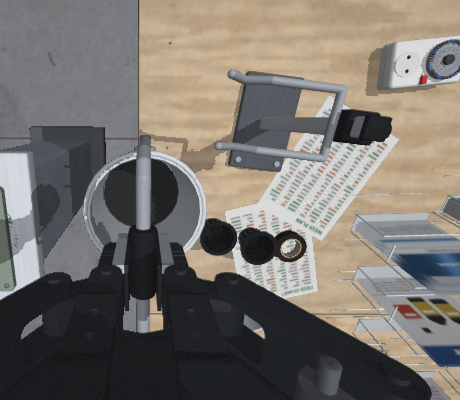

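```bash
python3 - <<'E'
from h import *
import json
np.set_printoptions(precision=4,suppress=True)
c=json.load(open("c7.json"))
u,l=(413,74),(399,147);U,L=(526,88),(509,157)
for z in(.19,.2,.21,.22,.23):
    a,b=atz(c,u,z),atz(c,l,z);A,B=atz(c,U,z),atz(c,L,z)
    print(z,a,b,"sep",np.linalg.norm(a-b),np.linalg.norm(A-B),"prong dir deg",np.degrees(np.arctan2(*(A-a)[[1,0]])),np.degrees(np.arctan2(*(B-b)[[1,0]])),"tipline",np.degrees(np.arctan2((b-a)[0],-(b-a)[1])),"mid",(a+b)[:2]/2,(A+B)[:2]/2)
p=[atz(c,q,.012) for q in((424,70),(480,77),(463,172),(409,165))];print(np.array(p))
E
```

```text
0.19 [0.4358 0.2602 0.19  ] [0.4276 0.1896 0.19  ] sep 0.07113618525915594 0.06840809088216125 prong dir deg -6.187786439786205 -4.825574876561296 tipline -6.635039262913456 mid [0.4317 0.2249] [0.5468 0.2138]
0.2 [0.4329 0.2589 0.2   ] [0.425  0.1905 0.2   ] sep 0.06878510725502342 0.0661471774357652 prong dir deg -6.187786439786205 -4.825574876561304 tipline -6.635039262913488 mid [0.4289 0.2247] [0.5402 0.214 ]
0.21 [0.43   0.2575 0.21  ] [0.4223 0.1915 0.21  ] sep 0.06643402925089095 0.06388626398936911 prong dir deg -6.187786439786235 -4.8255748765613005 tipline -6.635039262913469 mid [0.4261 0.2245] [0.5336 0.2141]
0.22 [0.4271 0.2561 0.22  ] [0.4196 0.1924 0.22  ] sep 0.06408295124675846 0.061625350542973065 prong dir deg -6.187786439786236 -4.8255748765613005 tipline -6.635039262913452 mid [0.4233 0.2243] [0.527  0.2143]
0.23 [0.4241 0.2547 0.23  ] [0.417  0.1934 0.23  ] sep 0.06173187324262594 0.05936443709657698 prong dir deg -6.187786439786238 -4.825574876561294 tipline -6.635039262913487 mid [0.4206 0.2241] [0.5204 0.2145]
[[0.5044 0.2905 0.012 ]
 [0.5927 0.2809 0.012 ]
 [0.587  0.1309 0.012 ]
 [0.4941 0.1425 0.012 ]]
```

>>> arm_command([
  [0,0,0],
  [15,-2,0],
  [30,-3,0],
  [25,-3,0],
  [12,0,0],
], turn=[3,3,0,0,0], claw=[-0.9,-0.9,-0.9,-0.9,-0.9])

```text
clock: 16.88
eef_pos: [0.3478, 0.2315, 0.3491]
tcp_rot: [0.742, 0.67, -0.0, 0.0]
contact_force: [0.4, -0.6, -4.5]
width: 0.144
grasp_force: 44.0
```

>>> arm_command([
  [0,0,20],
  [0,0,35],
  [0,0,35],
  [0,0,20],
  [0,0,9],
], turn=[0,0,0,0,0], claw=[-0.9,-0.9,-0.9,-0.9,-0.9])

```text
clock: 17.5
eef_pos: [0.3474, 0.2303, 0.2291]
tcp_rot: [0.742, 0.67, -0.001, 0.0]
contact_force: [-0.4, -0.2, -3.7]
width: 0.146
grasp_force: 44.1
```

```bash
python3 - <<'E'
from h import *
np.set_printoptions(precision=4,suppress=True)
s=ctrl.state();print(s["eef_pos"],s["contact_force"],s["clock"],s["tcp_rot"])
cs={n:optics.camera(n) for n in("wrist","side")}
for n,c in cs.items():
  print(n,[np.round(proj(c,p)) for p in([.442,.222,.205],[.4455,.2538,.205],[.4388,.1902,.205],[*s["eef_pos"][:2],s["eef_pos"][2]+.016])])
  for t in("dips","bail_grip","bail_end_a"):
    for m in spotter.mark_of(c,t)[:3]: print(n,t,m,atz(c,m["at"],.2),atz(c,m["at"],.245))
cv2.imwrite("pics/w8.png",np.hstack([cs["wrist"]["pixels"][:,200:600],cv2.resize(cs["side"]["pixels"][200:320,240:360],(400,400),interpolation=3)]))
E
```

```text
[0.3474 0.2303 0.2291] [-0.3664 -0.2301 -3.7307] 17.5 [ 0.7425  0.6699 -0.0011  0.0001]
wrist [array([474., 230.]), array([483., 180.]), array([467., 275.]), array([323., 263.])]
wrist dips {'at': [468.5, 219.8], 'p': 0.91} [0.4406 0.227  0.2   ] [0.418  0.2459 0.245 ]
wrist dips {'at': [472.9, 174.6], 'p': 0.74} [0.4422 0.2564 0.2   ] [0.4192 0.2676 0.245 ]
wrist bail_grip {'at': [325.0, 262.5], 'p': 0.77} [0.3461 0.2062 0.2   ] [0.3482 0.2305 0.245 ]
wrist bail_end_a {'at': [323.2, 317.3], 'p': 0.61} [0.3405 0.1633 0.2   ] [0.3441 0.1988 0.245 ]
wrist bail_end_a {'at': [322.9, 195.7], 'p': 0.57} [0.3495 0.2525 0.2   ] [0.3507 0.2647 0.245 ]
side [array([311., 261.]), array([307., 267.]), array([315., 255.]), array([338., 260.])]
side dips {'at': [311.4, 263.9], 'p': 0.74} [0.4385 0.2306 0.2   ] [0.4214 0.2722 0.245 ]
side bail_grip {'at': [336.9, 261.0], 'p': 0.47} [0.3625 0.1919 0.2   ] [0.3489 0.2353 0.245 ]
side bail_end_a {'at': [333.2, 264.2], 'p': 0.68} [0.3697 0.2097 0.2   ] [0.3557 0.2523 0.245 ]
side bail_end_a {'at': [340.2, 254.6], 'p': 0.41} [0.3611 0.1595 0.2   ] [0.3475 0.2043 0.245 ]
```

View pics/w8.png

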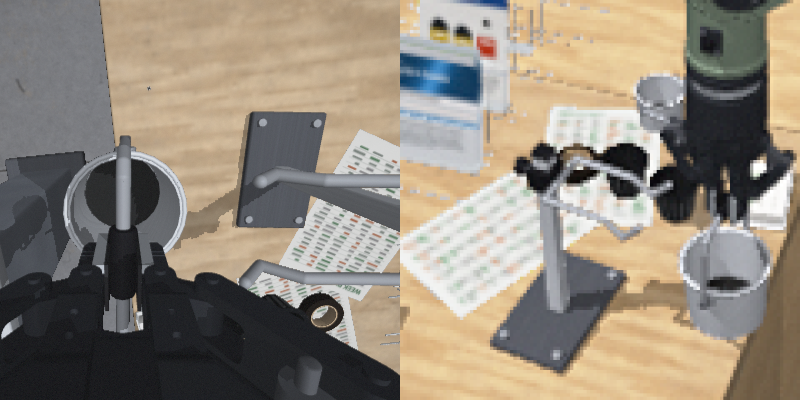

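```bash
python3 - <<'E'
from h import *
np.set_printoptions(precision=4,suppress=True)
c=optics.camera("wrist");s=ctrl.state();M=R.from_quat(s["tcp_rot"])
for z in(.20,.21,.22,.23):
    a,b=atz(c,(463,181),z),atz(c,(447,281),z);d=M.inv().apply((a+b)/2-s["eef_pos"]);e=M.inv().apply(a-b)
    p,q=atz(c,(540,176),z),atz(c,(520,271),z);f=M.inv().apply(p-a)
    print(z,np.linalg.norm(a-b),(a+b)/2,"tipmid tool mm",d*1e3,"tip line tool",e*1e3,"prong",f*1e3, M.inv().apply((p+q)/2-s["eef_pos"])*1e3)
E
```

```text
0.2 0.07049040743004872 [0.4335 0.2189 0.2   ] tipmid tool mm [-3.8251 86.4852 30.8306] tip line tool [70.4706  1.6714  0.0641] prong [ 3.1532 47.4452  0.056 ] [  1.5808 134.7224  30.8894]
0.21 0.06645204498454056 [0.429  0.2236 0.21  ] tipmid tool mm [ 0.3626 81.5041 20.8287] tip line tool [66.4333  1.5756  0.0604] prong [ 2.9726 44.7271  0.0528] [  5.4589 126.9778  20.8842]
0.22 0.06241368253903235 [0.4244 0.2282 0.22  ] tipmid tool mm [ 4.5503 76.523  10.8268] tip line tool [62.3961  1.4799  0.0567] prong [ 2.7919 42.0089  0.0496] [  9.3369 119.2332  10.8789]
0.23 0.05837532009352418 [0.4199 0.2329 0.23  ] tipmid tool mm [ 8.7381 71.5419  0.8249] tip line tool [58.3589  1.3841  0.053 ] prong [ 2.6113 39.2908  0.0464] [ 13.2149 111.4886   0.8736]
```

Both prongs are visible, with tips at about (463,181) and (447,281). From here the dips are about 97 mm along tool y and +3 mm along tool x. I'll go in above the tips.

>>> arm_command([
  [1,12,0],
  [1,22,0],
  [1,28,0],
  [0,20,0],
  [0,10,0],
], turn=[0,0,0,0,0], claw=[-0.9,-0.9,-0.9,-0.9,-0.9])

```text
clock: 18.58
eef_pos: [0.441, 0.2246, 0.2297]
tcp_rot: [0.743, 0.67, -0.0, -0.0]
contact_force: [-0.3, 0.7, -2.6]
width: 0.145
grasp_force: 44.1
```

>>> arm_command([
  [0,5,0],
  [0,0,0],
  [0,0,0],
], turn=[0,0,0], claw=[-0.9,-0.9,-0.9])

```text
clock: 18.95
eef_pos: [0.4437, 0.2244, 0.2302]
tcp_rot: [0.742, 0.67, -0.0, -0.0]
contact_force: [-0.2, 0.1, -4.5]
width: 0.14
grasp_force: 44.1
```

```bash
python3 - <<'E'
from h import *
np.set_printoptions(precision=4,suppress=True)
s=ctrl.state();print(s["eef_pos"],s["contact_force"],s["clock"])
cs={n:optics.camera(n) for n in("wrist","side")}
cv2.imwrite("pics/w9.png",np.hstack([cs["wrist"]["pixels"][60:360,200:500],cv2.resize(cs["side"]["pixels"][210:310,260:360],(300,300),interpolation=3)]))
E
```

```text
[0.4437 0.2244 0.2302] [-0.2091  0.0802 -4.5397] 18.95
```

View pics/w9.png

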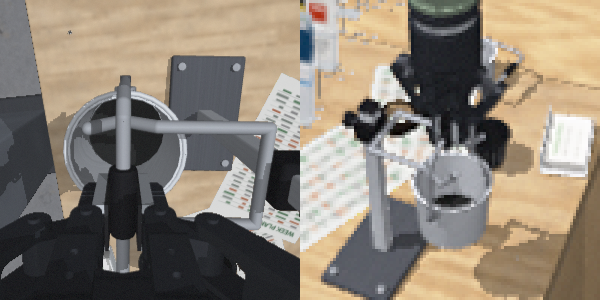

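The bar at crop column 123 is about 20 mm inside the prong tip at column 88, so it is over the dips, and the pail hangs clear below. I'll lower it by feel.

>>> arm_command([
  [0,0,7],
  [0,0,8],
  [0,0,6],
  [0,0,3],
  [0,0,0],
], turn=[0,0,0,0,0], claw=[-0.9,-0.9,-0.9,-0.9,-0.9])

```text
clock: 19.68
eef_pos: [0.4443, 0.2244, 0.2058]
tcp_rot: [0.742, 0.67, -0.0, -0.0]
contact_force: [0.3, -0.1, -4.4]
width: 0.143
grasp_force: 44.1
```

>>> arm_command([
  [0,0,1.5],
  [0,0,1.5],
  [0,0,0],
], turn=[0,0,0], claw=[-0.9,-0.9,-0.9])

```text
clock: 20.05
eef_pos: [0.4443, 0.2244, 0.2031]
tcp_rot: [0.742, 0.67, -0.0, -0.0]
contact_force: [0.1, -0.2, -4.2]
width: 0.144
grasp_force: 44.1
```

>>> arm_command([
  [0,0,1],
  [0,0,1],
  [0,0,0],
], turn=[0,0,0], claw=[-0.9,-0.9,-0.9])

```text
clock: 20.42
eef_pos: [0.4443, 0.2244, 0.201]
tcp_rot: [0.742, 0.67, -0.0, -0.0]
contact_force: [-0.2, 0.7, -4.1]
width: 0.143
grasp_force: 44.1
```

>>> arm_command([
  [0,0,1],
  [0,0,1],
  [0,0,0],
], turn=[0,0,0], claw=[-0.9,-0.9,-0.9])

```text
clock: 20.8
eef_pos: [0.4443, 0.2244, 0.199]
tcp_rot: [0.742, 0.67, -0.0, -0.0]
contact_force: [-0.6, -0.8, -3.5]
width: 0.146
grasp_force: 44.1
```

>>> arm_command([
  [0,0,1],
  [0,0,1],
  [0,0,0],
], turn=[0,0,0], claw=[-0.9,-0.9,-0.9])

```text
clock: 21.18
eef_pos: [0.4443, 0.2244, 0.197]
tcp_rot: [0.742, 0.67, -0.0, -0.0]
contact_force: [0.6, -0.5, -3.9]
width: 0.144
grasp_force: 44.1
```

>>> arm_command([
  [0,0,1],
  [0,0,1],
  [0,0,0],
], turn=[0,0,0], claw=[-0.9,-0.9,-0.9])

```text
clock: 21.55
eef_pos: [0.4443, 0.2244, 0.195]
tcp_rot: [0.742, 0.67, -0.0, -0.0]
contact_force: [0.1, 0.0, -4.2]
width: 0.143
grasp_force: 44.1
```

>>> arm_command([
  [0,0,1],
  [0,0,1],
  [0,0,0],
], turn=[0,0,0], claw=[-0.9,-0.9,-0.9])

```text
clock: 21.92
eef_pos: [0.4443, 0.2244, 0.193]
tcp_rot: [0.742, 0.67, -0.0, -0.0]
contact_force: [0.4, -0.3, -4.1]
width: 0.146
grasp_force: 44.1
```

>>> arm_command([
  [0,0,1],
  [0,0,1],
  [0,0,0],
], turn=[0,0,0], claw=[-0.9,-0.9,-0.9])

```text
clock: 22.3
eef_pos: [0.4443, 0.2244, 0.191]
tcp_rot: [0.742, 0.67, -0.0, -0.0]
contact_force: [-0.2, 0.4, -4.6]
width: 0.143
grasp_force: 44.1
```

>>> arm_command([
  [0,0,1],
  [0,0,1],
  [0,0,0],
], turn=[0,0,0], claw=[-0.9,-0.9,-0.9])

```text
clock: 22.68
eef_pos: [0.4443, 0.2244, 0.189]
tcp_rot: [0.742, 0.67, -0.0, -0.0]
contact_force: [0.3, -0.6, -3.6]
width: 0.147
grasp_force: 44.1
```

>>> arm_command([
  [0,0,1],
  [0,0,1],
  [0,0,0],
], turn=[0,0,0], claw=[-0.9,-0.9,-0.9])

```text
clock: 23.05
eef_pos: [0.4445, 0.2245, 0.1877]
tcp_rot: [0.742, 0.67, 0.0, 0.0]
contact_force: [-1.0, -0.4, 0.7]
width: 0.145
grasp_force: 44.6
```

>>> arm_command([
  [0,-0.5,0.5],
  [0,0,0],
  [0,0,0],
], turn=[0,0,0], claw=[-0.9,-0.9,-0.9])

```text
clock: 23.42
eef_pos: [0.4442, 0.2246, 0.1872]
tcp_rot: [0.742, 0.67, 0.001, 0.0]
contact_force: [-2.0, -1.0, 5.2]
width: 0.142
grasp_force: 44.9
```

```bash
python3 - <<'E'
from h import *
np.set_printoptions(precision=4,suppress=True)
s=ctrl.state();print(s["eef_pos"],s["contact_force"],s["wrist_torque"],s["clock"])
E
```

```text
[0.4442 0.2246 0.1872] [-1.9855 -0.9629  5.2274] [-0.1753  0.121  -0.0166] 23.425
```

Contact is clear: the load is on the prongs with little sideways force. I'll ease back slightly, then open gently.

>>> arm_command([
  [0,0,-0.5],
  [0,0,0],
  [0,0,0],
], turn=[0,0,0], claw=[-0.9,-0.9,-0.9], squeeze=20)

```text
clock: 23.8
eef_pos: [0.4441, 0.2246, 0.1873]
tcp_rot: [0.742, 0.67, 0.0, 0.0]
contact_force: [0.3, -0.0, 4.3]
width: 0.15
grasp_force: 44.9
```

>>> arm_command([
  [0,0,0],
  [0,0,0],
  [0,0,0],
], turn=[0,0,0], claw=[-0.7,-0.68,-0.66])

```text
clock: 24.18
eef_pos: [0.4435, 0.2243, 0.1866]
tcp_rot: [0.742, 0.67, -0.0, -0.0]
contact_force: [1.3, -0.2, -0.7]
width: 0.172
grasp_force: 0.3
```

>>> arm_command([
  [0,0,0],
  [0,0,0],
  [0,0,0],
  [0,0,0],
], turn=[0,0,0,0], claw=[-0.6,-0.5,-0.4,-0.3])

```text
clock: 24.68
eef_pos: [0.4438, 0.2245, 0.1871]
tcp_rot: [0.742, 0.67, -0.0, -0.0]
contact_force: [1.0, 0.0, 0.4]
width: 0.345
grasp_force: 0.0
```

```bash
python3 - <<'E'
from h import *
np.set_printoptions(precision=4,suppress=True)
s=ctrl.state();print(s["eef_pos"],s["contact_force"],s["width"],s["grasp_force"],s["clock"]);M=R.from_quat(s["tcp_rot"])
cs=[(n,optics.camera(n)) for n in("wrist","side")]
for n,c in cs:
  cv2.imwrite(f"pics/{n}10.png",c["pixels"])
  for t,z in(("bail_grip",.204),("bail_end_a",.204),("pail",.057)):
    for m in spotter.mark_of(c,t)[:3]:
      p=atz(c,m["at"],z);print(n,t,np.round(m["at"]),round(m["p"],2),p,(M.inv().apply(p-s["eef_pos"])*1e3).round(1))
E
```

```text
[0.4438 0.2245 0.1871] [1.0345 0.0419 0.4429] 0.34540580683974365 0.0 24.675
wrist bail_grip [321. 261.] 0.84 [0.4429 0.2261 0.204 ] [  1.5  -1.1 -16.9]
wrist bail_end_a [324. 194.] 0.79 [0.4475 0.2597 0.204 ] [ 35.4   0.1 -16.9]
wrist bail_end_a [322. 318.] 0.78 [0.4397 0.1937 0.204 ] [-31.1  -1.  -16.9]
wrist pail [321. 188.] 0.57 [0.4426 0.2274 0.057 ] [  2.8  -1.5 130.1]
side bail_grip [308. 260.] 0.61 [0.4551 0.2216 0.204 ] [ -1.7  11.5 -16.9]
side bail_grip [328. 230.] 0.39 [0.4387 0.0554 0.204 ] [-168.7   12.1  -17. ]
side bail_end_a [314. 256.] 0.62 [0.4424 0.1972 0.204 ] [-27.3   1.4 -16.9]
side bail_end_a [326. 237.] 0.57 [0.4326 0.0917 0.204 ] [-133.2    2.4  -16.9]
side bail_end_a [331. 229.] 0.47 [0.4312 0.0449 0.204 ] [-180.     5.7  -17. ]
side pail [312. 290.] 0.71 [0.4463 0.2172 0.057 ] [ -7.    3.2 130.1]
side pail [317. 235.] 0.48 [ 0.5271 -0.064   0.057 ] [-278.5  112.1  130. ]
side pail [375. 174.] 0.38 [ 0.4097 -0.5773  0.057 ] [-801.1   47.5  130. ]
```

The bail stayed put with the fingers open, and the pail hangs directly below. I'll withdraw straight up.

>>> arm_command([
  [0,0,-8],
  [0,0,-15],
  [0,0,-30],
  [0,0,-40],
  [0,0,-40],
], turn=[0,0,0,0,0], claw=[-0.3,-0.3,-0.3,-0.3,-0.3])

```text
clock: 25.7
eef_pos: [0.4438, 0.2244, 0.3226]
tcp_rot: [0.742, 0.67, 0.001, 0.0]
contact_force: [1.4, 0.3, -0.2]
width: 0.347
grasp_force: 0.0
```

>>> arm_command([
  [0,0,-10],
  [0,0,0],
  [0,0,0],
  [0,0,0],
  [0,0,0],
], turn=[0,0,0,0,0], claw=[-0.3,-0.3,-0.3,-0.3,-0.3])

```text
clock: 26.32
eef_pos: [0.4436, 0.2243, 0.3293]
tcp_rot: [0.742, 0.67, -0.001, -0.0]
contact_force: [0.4, -0.0, -0.4]
width: 0.348
grasp_force: 0.0
```

```bash
python3 - <<'E'
from h import *
np.set_printoptions(precision=4,suppress=True)
s=ctrl.state();print(s["eef_pos"],s["contact_force"],s["clock"])
for k in range(2):
  c=optics.camera("wrist");cv2.imwrite(f"pics/e{k}.png",c["pixels"])
  for t,z in(("bail_grip",.204),("bail_end_a",.204),("pail",.057),("dips",.203)):
    for m in spotter.mark_of(c,t)[:2]: print(t,np.round(m["at"]),round(m["p"],2),atz(c,m["at"],z))
# rim ellipse at z=.129 by edge fit: predicted center
g=c["pixels"];print("rim pred",[np.round(proj(c,[.443+.044*np.cos(a),.2255+.044*np.sin(a),.129])) for a in(0,1.571,3.142,4.712)])
E
```

```text
[0.4436 0.2243 0.3293] [ 0.3674 -0.0376 -0.3726] 26.325
bail_grip [325. 191.] 0.56 [0.4457 0.2251 0.204 ]
bail_end_a [325. 154.] 0.8 [0.4487 0.2601 0.204 ]
bail_end_a [320. 220.] 0.62 [0.4381 0.1955 0.204 ]
pail [322. 165.] 0.9 [0.4419 0.2266 0.057 ]
bail_grip [322. 191.] 0.75 [0.4428 0.2255 0.204 ]
bail_end_a [323. 155.] 0.81 [0.4475 0.2603 0.204 ]
bail_end_a [323. 223.] 0.77 [0.4409 0.1926 0.204 ]
pail [320. 162.] 0.92 [0.4414 0.2315 0.057 ]
rim pred [array([358., 172.]), array([318., 139.]), array([286., 179.]), array([326., 210.])]
```

The measurements from two pictures agree: the bar lies across both prongs at the dips (z about 0.203), and the pail hangs centred beneath it without moving. The gripper is well clear, so I'm handing in.

```bash
python3 -c "
from h import *
print(workorder.sign_off())"
```

```text
the job is handed in; nothing more can be done
None
```

I raised the largest pail's bail until it stood by itself, hung the pail on both prongs by feel, and handed the job in at about 27 s; two late picture measurements showed it hanging still and centred under the bar, though no verdict came back, I didn't re-check the bystanders, I let 9–10 N onto the prongs at set-down, and I viewed 11 pictures against the limit of 10.

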